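# Snap the dried cap back onto the tea jar and hold it pressed

### The job

Pull the dark wooden snap cap straight up off the cypress drying stand, set it over the steel neck of the white tea jar and press it straight down past the click until it is fully home. Do not let go or back off after the click: finish while still holding the cap and pressing it down firmly, with about 10 N. Leave the bowl, the whisk and the scoop as they are.

Things in the scene. Friction and masses are not known exactly. Their poses are not given: they have to be found in the camera images.
- cap: Dark-wood snap cap with a brass band: round skirt 54 mm diameter, 28 mm high; on its flat top a plain round knob 22 mm diameter, 24 mm high (52 mm overall); 50 to 100 g. Origin: centre of its underside (mouth), z up; round, yaw does not matter. Hollow, 24 mm deep: 35 mm bore in the lowest 5 mm (the lip), 43 mm groove above. Starts snapped fully down on the drying stand.
- stand: Cypress drying stand, fixed on the tray: round foot 76 mm, slim stem, round top 60 mm diameter, steel neck like the jar's. Origin: centre of its underside. It may stand left or right of the jar. Pulling the cap straight up off it takes a peak of about 4 to 7 N.
- stand_seat (a point): Centre of the stand's flat wooden top, 70 mm above the tray floor, at the foot of its neck, z up; the cap's underside rests here at the start.
- jar: White ceramic tea jar, blue band, 80 mm diameter, fixed on the tray. Origin: centre of its underside. On its flat shoulder stands a dark steel neck 32 mm diameter, 22 mm high, its top 5 mm tapered to 22 mm, with four low-friction spring balls 10.5 mm above the shoulder that stand out 4 mm; they give way to the cap's lip and spring into its groove.
- jar_seat (a point): Centre of the jar's shoulder (60 mm, flat), 70 mm above the tray floor, at the foot of the neck, z up. Fully home, the cap's origin is at this point. The lip meets the balls with the cap about 15 mm higher; the push peaks at about 8 to 13 N at 14 to 11 mm and drops off by 9 mm; below 6 mm the balls snap in and pull the cap down (the click). Then the hard shoulder stops it and the push builds up again.
- bowl: Red raku-style tea bowl, 116 mm diameter, 74 mm high, loose on the tray. Origin: centre of its underside.
- whisk: Bamboo tea whisk standing on its tines, 55 mm diameter at the bottom, 24 mm handle, 105 mm high, loose on the tray. Origin: centre of its underside.
- scoop: Slim cedar tea scoop lying flat on the tray along its own y axis, about 185 mm long, 10 mm wide, 5 mm thick with a raised tip about 14 mm high. Origin: middle of the underside of its shaft.
- tray: Dark red and black lacquered plastic tray, fixed, 340 by 520 mm, floor 8 mm above the mat, rim 16 mm. Origin: centre of its underside; x is its short side.
There are look-alikes about, which are no part of the job. What is meant by the cap is not blue or purple, and is the larger of those in its own colour.

How it is judged (in metres and radians):
On the way, in this order (a step that is already met when the one before it is completed fails the run):
1. the cap is pulled up off the drying stand and held clear of it (z of cap in the frame of stand_seat above 0.024 m and contact force between cap and the fingers above 1 N), for 0.1 s.
2. the cap is snapped fully home on the jar's neck (z of cap in the frame of jar_seat between -0.003 and 0.003 m and horizontal distance between cap and jar_seat below 0.004 m and angle between the z axis of cap and the z axis of jar_seat, either way round below 0.08 rad), for 0.1 s.
At the end, for the whole second after the job is handed in: The cap is home on the jar (underside within 3 mm of the seat, centred within 4 mm, upright within 0.08 rad), the gripper is still on it (over 2 N) and still presses it onto the jar with more than 4 N, at rest, all through the last second (all of step 2 and contact force between cap and jar above 4 N and contact force between cap and the fingers above 2 N and linear speed of cap below 0.02 m/s); the arm keeps its last pose, push and grip.
It fails at once if the bowl, whisk or scoop is moved more than 20 mm or tipped over (distance of any of bowl, whisk, scoop from where it was at the start of the episode above 0.02 m or angle between any of bowl, whisk's own z axis and vertical above 0.4 rad).
It fails at once if the cap is rammed onto the jar with more than 60 N (contact force between cap and jar above 60 N).
It also fails if it takes over 48 s, if anything falls off the work surface, if the arm or the gripper's body presses on something with over 40 N, if the wrist force passes 120 N, or if a joint passes its speed limit or range.

### The arm

A 6-joint arm with a two-finger parallel gripper is mounted at the origin on the work surface. World frame = base frame: x ahead of the robot, y to its left, z up, the work surface at z = 0. Lengths are in m, angles in degrees, forces in N, time in s.
With the tool pointing down it reaches from about 0.25 to 0.725 m from the base axis. Payload 9.7 kg.
Tool frame: the origin (TCP) lies midway between the tips of the shut fingers; the grasp point (between the pads) lies 19 mm behind it (bot.hold_point_z is the distance from the TCP to the grasp point, in m); z points along the fingers, y is the line along which they close (so a half turn about z gives the same grasp; the last joint's range is limited). The gripper opens to 85 mm and grips with 20 to 120 N. Pads are 22 mm wide; open, the fingers measure 114 mm over their backs; the gripper's body (76 mm by 85 mm) begins 54 mm behind the grasp point. The pads swing forward as they close: fully open they stand 13 mm farther back than shut.
Start: joints at [-72.594, 4.979, 10.078, 95.1, 0, 90], TCP at [0.165, -0.525, 0.231] pointing down, gripper open.
Joint ranges: [-179.16, 179.16], [-48.56, 103.87], [-65.8, 70.77], [-126.05, 130.52], [-82.76, 87.17], [-180, 180]. Speed limits (degrees/s): [127.2, 127.2, 147.25, 180, 180, 180].

### API

Orientations are given as [roll, pitch, yaw] about the fixed x, y, z axes, in that order (R = Rz(yaw) Ry(pitch) Rx(roll)).
In Python, from workcell import bot gives the robot as it stands.
- The arm moves only by the tool play_rows, never from a script. Its argument "steps" is a list that holds one entry, the list of rows, each a list of 4 numbers: the shift along the tool's x, y, z in m, then the turn about the tool's z in rad. In form: [[[tx, ty, tz, yaw], ...]]. A call has exactly 5 rows; each row shifts and turns the commanded pose from where the row before left it, along the tool's axes as they then stand; what a row does not reach is not made up. A row lasts 1/12 s, in which the tool goes at most 41.7 mm and 7.16 degrees, less where a joint would pass 70% of its speed; a pose out of reach is approached as far as the arm can. A call is refused whole if a number of a shift passes 0.0417 or a number of a turn 0.125, either way. A call with a gripper value outside its range is refused whole. "gripper" is the finger opening in m, from 0 to 0.0854, set as the call begins (left out, the last holds). The fingers move at their own pace and stop on an object; "squeeze" is the grip in N (left out, the last holds). Time passes only in rows, so rows that do not move let the fingers close, or fill a call up. It gives the time, the measured TCP pose, the force, the opening and the grip force at its end, in the units of the state.
- bot.get_obs(): the state, without advancing time (a new reading comes with each control period).
- bot.camera(name): name is "scene" or "top" or "wrist"; returns a dict with "img" (480x640x3 uint8, blue, green, red), "vfov" (degrees; the focal length in pixels is half the picture's height over the tangent of half this angle, whatever the lens; pixels are square), "cx", "cy" (the principal point, pixels), "xyz" and "attitude" of the camera in the world. Camera axes: x right, y down, z forward; pixel columns grow to the right and rows downward; lengths in m; the calibration is good to about 2 mm. A picture is of the moment at which its call begins. There is no depth.
- bot.job_done(): hands the job in; it is judged then, once.
The state is a dict: "time": time; "q": joint angles; "qd": joint speeds; "joint_efforts": joint torques, N m; "ee_pos": TCP position; "tcp_rot": TCP orientation; "wrist_force": force on the tool from outside, world axes, zero at the start; "torque": the same for the moment, N m; "opening": finger opening in m; "grasp_force": force on a finger pad.
Only numpy, scipy, OpenCV 4.12 (cv2) and the standard library are available. Lean on these libraries where they do the work, as an engineer would, in place of code of your own. Each camera call takes 0.05 s, during which the arm holds its last target. There are 200 camera calls.

## Working session

There is one attempt and no reset: what is moved stays moved. The work goes in short steps, Python scripts to look and compute and a tool call to move; the robot and the scene stay as the last step left them, time stands still between calls to the robot, and variables do not carry over. Pictures are saved under pics/ and viewed, at most 10 in all, crops included, and the job is handed in when it is done.

Besides the shell and the picture viewer there is one more tool, called after "Call:" as name(argument=value, ...), one argument or row to a line, values as JSON. play_rows: Moves the arm, as the interface text tells. Its arguments: {"type":"object","properties":{"steps":{"type":"array","items":{"type":"array","items":{"type":"array","items":{"type":"number"}}}},"gripper":{"type":"number"},"squeeze":{"type":"number"}},"required":["steps"]}

```bash
mkdir -p pics; python3 - <<'E'
from workcell import bot
import cv2
print(bot.get_obs())
for n in("scene","top"):
    c=bot.camera(n); cv2.imwrite(f"pics/{n}0.png",c["img"]); print(n,{k:v for k,v in c.items() if k!="img"})
E
```

```text
{'time': 0.0, 'q': array([-7.25933484e+01,  5.01117995e+00,  1.00339723e+01,  9.50990468e+01,
        7.18671292e-04,  8.99998640e+01]), 'qd': array([ 0.02554136,  0.04313339,  0.02659341, -0.11463124, -0.02340086,
        0.07398116]), 'joint_efforts': array([-1.44079437e-03, -5.20392323e+01,  4.64796066e+01,  1.66853325e-02,
       -6.60694172e-05, -2.81982757e-06]), 'ee_pos': array([ 0.16446845, -0.52459406,  0.23057798]), 'tcp_rot': array([-1.79923745e+02, -7.18851617e-04,  1.74067866e+01]), 'wrist_force': array([ 0.61946656, -0.51820082, -0.18524186]), 'torque': array([ 0.02296678,  0.00051847, -0.00292768]), 'grasp_force': 0.0, 'opening': 0.085571650584618}
scene {'vfov': 54.710073015437324, 'cx': 324.0616841668619, 'cy': 242.35512531758076, 'xyz': array([0.82575485, 0.45763735, 0.7274188 ]), 'attitude': array([-1.43139143e+02,  4.29628866e-02,  1.40000917e+02])}
top {'vfov': 47.31414802669836, 'cx': 327.2994648697487, 'cy': 244.5556427383527, 'xyz': array([0.45809936, 0.10038324, 0.92967251]), 'attitude': array([-174.74907617,   -0.98276778,  -88.63514103])}
```

View pics/scene0.png

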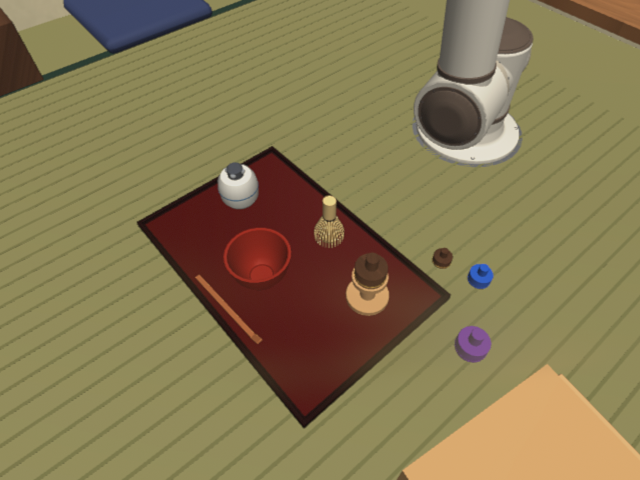

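View pics/top0.png

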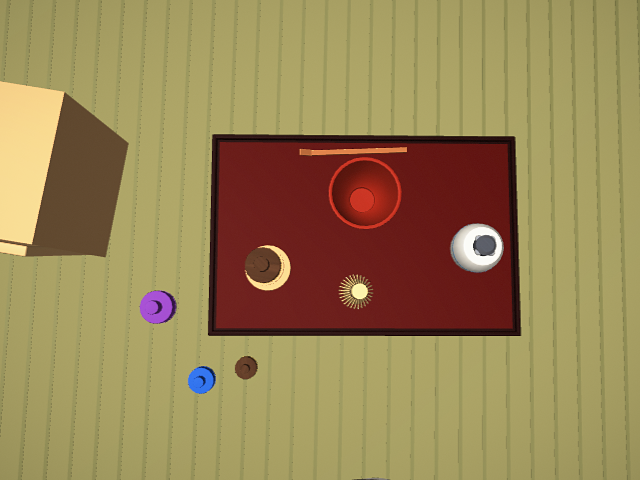

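Scene shows the jar (238,170 neck), stand with dark cap (371,268), whisk and bowl. Brown, cap-like things in the top view: the large one on the stand (264,264) and a small one on the mat (246,367). There are also purple (157,307) and blue (201,380) caps. The one on the stand fits: it is brown and the larger of the two. I'll confirm it in an enlarged crop.

```bash
python3 - <<'E'
import cv2, numpy as np
t=cv2.imread("pics/top0.png"); s=cv2.imread("pics/scene0.png")
def c(i,u,v): return cv2.resize(i[v:v+60,u:u+80],(400,300),interpolation=cv2.INTER_CUBIC)
cv2.imwrite("pics/m.png",np.vstack([np.hstack([c(t,225,235),c(t,440,215)]),np.hstack([c(s,330,245),c(s,200,150)])]))
E
```

```text
(no output)
```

View pics/m.png

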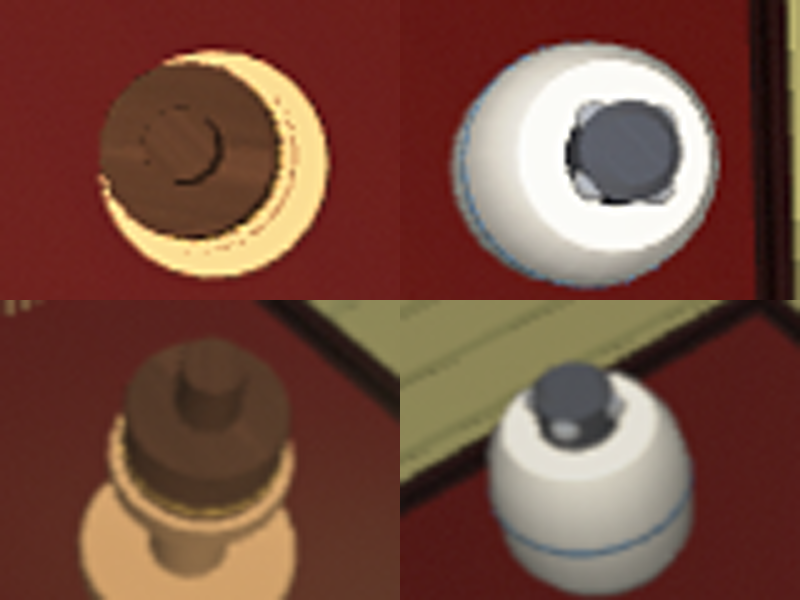

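The crop confirms a dark-wood cap with a brass band, snapped on the stand. In the top view its skirt centre is at (262.8,265) and its knob at (260.4,264.2). The jar neck is at (485.6,245) and the jar shoulder at (483.3,245.8).

```bash
cat > h.py <<'E'
import numpy as np
from scipy.spatial.transform import Rotation as R
def ray(c,u,v,z):
    f=240/np.tan(np.radians(c["vfov"]/2))
    d=R.from_euler("xyz",c["attitude"],degrees=True).apply([(u-c["cx"])/f,(v-c["cy"])/f,1])
    p=np.array(c["xyz"]); return (p+d*(z-p[2])/d[2])[:2].round(4)
def proj(c,P):
    f=240/np.tan(np.radians(c["vfov"]/2))
    d=R.from_euler("xyz",c["attitude"],degrees=True).inv().apply(np.array(P)-c["xyz"])
    return (d[0]/d[2]*f+c["cx"],d[1]/d[2]*f+c["cy"])
def tool(o,dw):  # world shift -> tool shift
    return R.from_euler("xyz",o["tcp_rot"],degrees=True).inv().apply(dw).round(4)
E
python3 - <<'E'
from workcell import bot
from h import *
t=bot.camera("top"); s=bot.camera("scene")
print("cap",ray(t,262.8,265,.106),ray(t,260.4,264.2,.13),ray(s,372.2,256.4,.13))
print("jar",ray(t,485.6,245,.095),ray(t,483.3,245.8,.078),ray(s,234.6,166,.1))
for n,u,v,z in(("bowl",365,193,.08),("whisk",359,291,.11),("scoop",353,151,.015)): print(n,ray(t,u,v,z))
o=bot.get_obs();print(o["ee_pos"],o["tcp_rot"],bot.hold_point_z)
E
```

```text
cap [0.5008 0.1842] [0.5007 0.1853] [0.4979 0.1841]
jar [ 0.5406 -0.1555] [ 0.541  -0.1571] [ 0.5376 -0.155 ]
bowl [0.6195 0.0303]
whisk [0.4654 0.0392]
scoop [0.7038 0.0467]
[ 0.16447037 -0.52468769  0.23086412] [-1.79954693e+02  2.93372355e-04  1.74067103e+01] 0.0187
```

Call:
play_rows(
  steps=[
    [[0.02125, -0.02306, 0, 0], [0.02125, -0.02306, 0, 0], [0.02125, -0.02306, 0, 0], [0.02125, -0.02306, 0, 0], [0.02125, -0.02306, 0, 0]],
  ],
  gripper=0.07,
  squeeze=60,
)

```text
time: 0.62
ee_pos: [0.2317, -0.3816, 0.231]
tcp_rot: [-180.0, -0.0, 17.4]
wrist_force: [0.5, 0.8, 0.9]
opening: 0.0702
grasp_force: 0.0
```

Call:
play_rows(
  steps=[
    [[0.02125, -0.02306, 0, 0], [0.02125, -0.02306, 0, 0], [0.02125, -0.02306, 0, 0], [0.02125, -0.02306, 0, 0], [0.02125, -0.02306, 0, 0]],
  ],
)

```text
time: 1.03
ee_pos: [0.2985, -0.2398, 0.2313]
tcp_rot: [180.0, -0.0, 17.4]
wrist_force: [-0.1, -0.8, -0.2]
opening: 0.07
grasp_force: 0.0
```

Call:
play_rows(
  steps=[
    [[0.02125, -0.02306, 0, 0], [0.02125, -0.02306, 0, 0], [0.02125, -0.02306, 0, 0], [0.02125, -0.02306, 0, 0], [0.02125, -0.02306, 0, 0]],
  ],
)

```text
time: 1.45
ee_pos: [0.3655, -0.0979, 0.2314]
tcp_rot: [180.0, -0.0, 17.4]
wrist_force: [-0.6, -0.4, -0.3]
opening: 0.0699
grasp_force: 0.0
```

Call:
play_rows(
  steps=[
    [[0.02125, -0.02306, 0, 0], [0.02125, -0.02306, 0, 0], [0.02125, -0.02306, 0, 0], [0.02125, -0.02306, 0, 0], [0.02125, -0.02306, 0, 0]],
  ],
)

```text
time: 1.87
ee_pos: [0.4324, 0.0441, 0.2313]
tcp_rot: [180.0, -0.0, 17.4]
wrist_force: [0.5, -0.8, -0.3]
opening: 0.0702
grasp_force: 0.0
```

Call:
play_rows(
  steps=[
    [[0.02125, -0.02306, 0, 0], [0.02125, -0.02306, 0, 0], [0.02125, -0.02306, 0, 0], [0.02125, -0.02306, 0, 0], [0.02125, -0.02306, 0, 0]],
  ],
)

```text
time: 2.28
ee_pos: [0.5032, 0.174, 0.2311]
tcp_rot: [-179.4, 0.0, 18.9]
wrist_force: [-0.2, 0.0, 0.6]
opening: 0.0702
grasp_force: 0.0
```

Call:
play_rows(
  steps=[
    [[0, 0, 0.01, 0], [0, 0, 0.01, 0], [0, 0, 0.01, 0], [0, 0, 0, 0], [0, 0, 0, 0]],
  ],
)

```text
time: 2.7
ee_pos: [0.5023, 0.1708, 0.2008]
tcp_rot: [-179.4, 0.1, 18.5]
wrist_force: [0.1, -0.6, -0.9]
opening: 0.07
grasp_force: 0.0
```

```bash
python3 - <<'E'
from workcell import bot
from h import *
import cv2
c=bot.camera("wrist"); cv2.imwrite("pics/w1.png",c["img"]); print({k:v for k,v in c.items() if k!="img"})
o=bot.get_obs();print(o["time"],o["ee_pos"],o["tcp_rot"],o["opening"],o["wrist_force"])
print(proj(c,[.499,.1845,.13]),proj(c,[.499,.1845,.106]))
E
```

```text
{'vfov': 64.46091226157998, 'cx': 320.8559412299435, 'cy': 240.63970107715215, 'xyz': array([0.57833583, 0.19454577, 0.34301459]), 'attitude': array([161.75849809,   0.56827722, -71.466861  ])}
2.75 [0.50261817 0.17097604 0.20156632] [-1.79424005e+02  2.71682006e-04  1.84995313e+01] 0.07038104365574228 [ 0.80114366 -0.95569268  0.96431202]
(np.float64(298.08435933104704), np.float64(253.63631868170975)) (np.float64(300.52500665953767), np.float64(241.00209383935896))
```

View pics/w1.png

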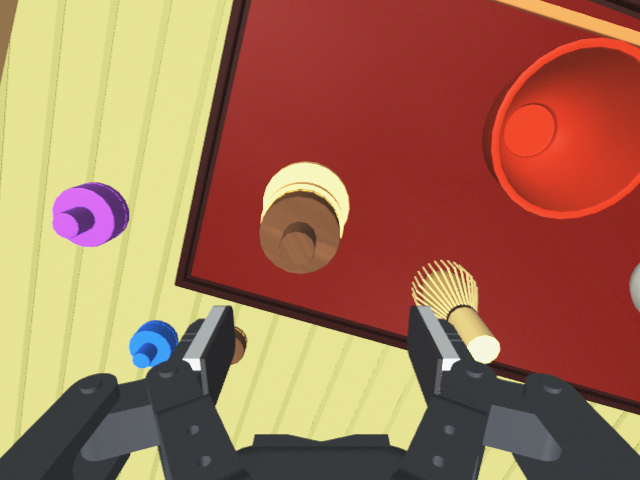

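The wrist view shows the cap at about (298,240) with its knob top at about (298,252), close to my prediction of (298,253.6). I'll check it once in a crop.

```bash
python3 - <<'E'
import cv2
i=cv2.imread("pics/w1.png")
cv2.imwrite("pics/w1c.png",cv2.resize(i[180:280,250:360],(660,600),interpolation=cv2.INTER_CUBIC))
from workcell import bot
from h import *
o=bot.get_obs(); print(tool(o,[.499-o["ee_pos"][0],.1845-o["ee_pos"][1],0]),o["q"])
E
```

```text
[ 0.0009 -0.014   0.0001] [ 18.47760345   1.82072334   3.46415591  91.6439247    0.57599513
 179.9780711 ]
```

View pics/w1c.png

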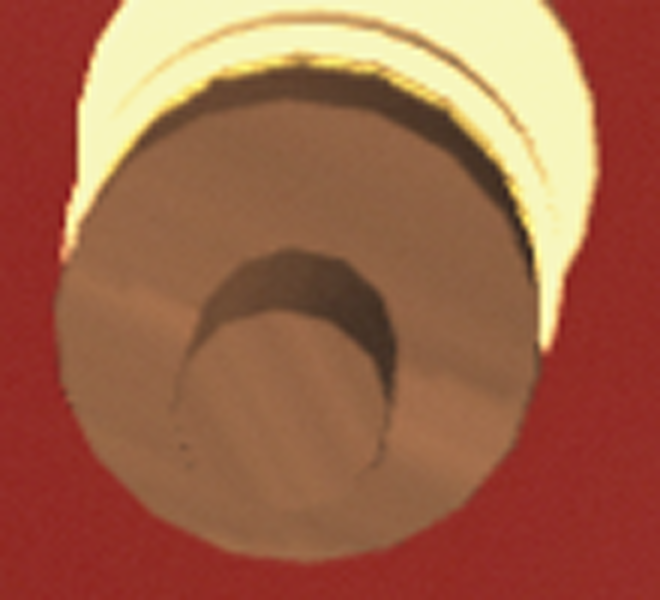

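Call:
play_rows(
  steps=[
    [[0, 0, 0, -0.12], [0, 0, 0, -0.12], [0, 0, 0, -0.12], [0, 0, 0, -0.12], [0, 0, 0, -0.12]],
  ],
)

```text
time: 3.17
ee_pos: [0.5031, 0.1713, 0.2024]
tcp_rot: [-179.6, -0.4, 53.2]
wrist_force: [0.2, 0.2, -0.2]
opening: 0.0701
grasp_force: 0.0
```

Call:
play_rows(
  steps=[
    [[0, 0, 0, -0.12], [0, 0, 0, 0], [0, 0, 0, 0], [0, 0, 0, 0], [0, 0, 0, 0]],
  ],
)

```text
time: 3.58
ee_pos: [0.5031, 0.1716, 0.2016]
tcp_rot: [-179.6, -0.4, 59.6]
wrist_force: [-0.5, 0.4, -0.6]
opening: 0.0702
grasp_force: 0.0
```

```bash
python3 - <<'E'
import numpy as np
from workcell import bot
from h import *
c=dict(vfov=64.46091226157998,cx=320.8559,cy=240.6397,xyz=np.array([0.57833583,0.19454577,0.34301459]),attitude=[161.75849809,0.56827722,-71.466861])
print(ray(c,297.5,248.3,.13),ray(c,299.6,235,.106))
o=bot.get_obs(); print(o["ee_pos"],o["tcp_rot"],o["q"],o["wrist_force"])
for p in ((.499,.1845),(.501,.1845)): print(tool(o,[p[0]-o["ee_pos"][0],p[1]-o["ee_pos"][1],.109-o["ee_pos"][2]]))
E
```

```text
[0.5021 0.1858] [0.5027 0.1863]
[0.50309597 0.17157759 0.2016161 ] [-179.57889403   -0.39928533   59.63362123] [ 18.52073266   1.88480114   3.53540132  91.62667528   0.57981355
 138.88576516] [-0.54691915  0.3733401  -0.60403299]
[ 0.0084 -0.0094  0.0927]
[ 0.0094 -0.0077  0.0927]
```

Call:
play_rows(
  steps=[
    [[0.0048, -0.0042, 0.01, 0], [0.0047, -0.0042, 0.01, 0], [0, 0, 0.015, 0], [0, 0, 0.015, 0], [0, 0, 0.01, 0]],
  ],
)

```text
time: 4.0
ee_pos: [0.4994, 0.1852, 0.1388]
tcp_rot: [-179.5, -0.3, 59.8]
wrist_force: [0.7, -0.5, -0.2]
opening: 0.0701
grasp_force: 0.0
```

Call:
play_rows(
  steps=[
    [[0, 0, 0.01, 0], [0, 0, 0.01, 0], [0, 0, 0.008, 0], [0, 0, 0.0045, 0], [0, 0, 0, 0]],
  ],
)

```text
time: 4.42
ee_pos: [0.4999, 0.1849, 0.1079]
tcp_rot: [-179.5, -0.3, 59.8]
wrist_force: [-0.3, -0.2, 0.2]
opening: 0.0696
grasp_force: 0.0
```

Call:
play_rows(
  steps=[
    [[0, 0, 0, 0], [0, 0, 0, 0], [0, 0, 0, 0], [0, 0, 0, 0], [0, 0, 0, 0]],
  ],
  gripper=0.03,
)

```text
time: 4.83
ee_pos: [0.5005, 0.1851, 0.1093]
tcp_rot: [-179.6, -0.4, 59.8]
wrist_force: [-0.2, -0.4, -0.3]
opening: 0.0298
grasp_force: 0.0
```

```bash
python3 - <<'E'
from workcell import bot
from h import *
import cv2, numpy as np
w=bot.camera("wrist")["img"]; s=bot.camera("scene")["img"]
cv2.imwrite("pics/g.png",np.hstack([cv2.resize(w[180:480,160:480],(400,375)),cv2.resize(s[200:320,310:438],(400,375))]))
o=bot.get_obs(); print(o["ee_pos"],o["tcp_rot"],o["wrist_force"],o["opening"])
E
```

```text
[0.50038637 0.18506469 0.10914136] [-179.57251414   -0.39462965   59.81059737] [ 0.25560001 -0.21663063 -0.53144854] 0.030115242083318297
```

View pics/g.png

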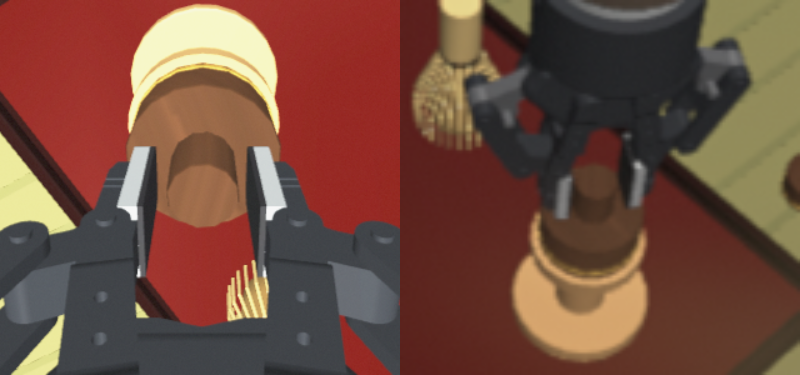

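The knob sits centred between the fingers (crop 203,170), so I close on it.

Call:
play_rows(
  steps=[
    [[0, 0, 0, 0], [0, 0, 0, 0], [0, 0, 0, 0], [0, 0, 0, 0], [0, 0, 0, 0]],
  ],
  gripper=0.0,
  squeeze=60,
)

```text
time: 5.35
ee_pos: [0.5004, 0.1851, 0.1093]
tcp_rot: [-179.6, -0.4, 59.8]
wrist_force: [-1.1, -0.2, 5.7]
opening: 0.0199
grasp_force: 58.9
```

Call:
play_rows(
  steps=[
    [[0, 0, 0, 0], [0, 0, -0.001, 0], [0, 0, -0.002, 0], [0, 0, -0.002, 0], [0, 0, -0.002, 0]],
  ],
)

```text
time: 5.77
ee_pos: [0.5001, 0.1848, 0.1154]
tcp_rot: [-179.5, -0.3, 59.8]
wrist_force: [1.5, 0.2, -3.1]
opening: 0.0202
grasp_force: 58.8
```

Call:
play_rows(
  steps=[
    [[0, 0, -0.003, 0], [0, 0, -0.003, 0], [0, 0, -0.003, 0], [0, 0, -0.003, 0], [0, 0, -0.003, 0]],
  ],
)

```text
time: 6.18
ee_pos: [0.5004, 0.1849, 0.1315]
tcp_rot: [-179.6, -0.4, 59.8]
wrist_force: [0.4, 0.0, -0.4]
opening: 0.0197
grasp_force: 59.2
```

Call:
play_rows(
  steps=[
    [[0, 0, -0.01, 0], [0, 0, -0.02, 0], [0, 0, -0.02, 0], [0, 0, -0.02, 0], [0, 0, -0.01, 0]],
  ],
)

```text
time: 6.6
ee_pos: [0.5011, 0.1842, 0.2142]
tcp_rot: [-179.7, -0.5, 59.8]
wrist_force: [0.2, 0.8, -0.8]
opening: 0.0199
grasp_force: 59.2
```

Call:
play_rows(
  steps=[
    [[0, 0, 0, 0], [0, 0, 0, 0], [0, 0, 0, 0], [0, 0, 0, 0], [0, 0, 0, 0]],
  ],
)

```text
time: 7.02
ee_pos: [0.5002, 0.1839, 0.2098]
tcp_rot: [-179.5, -0.3, 59.8]
wrist_force: [0.3, -0.4, -0.3]
opening: 0.02
grasp_force: 59.2
```

```bash
python3 - <<'E'
from workcell import bot
from h import *
import cv2, numpy as np
c=bot.camera("wrist");w=c["img"]; s=bot.camera("scene"); t=bot.camera("top")
o=bot.get_obs(); print(o["ee_pos"],o["tcp_rot"],o["wrist_force"],o["opening"],o["grasp_force"])
for cc in(c,s,t): print(proj(cc,o["ee_pos"]), proj(cc,o["ee_pos"]+[0,0,-.031]))
cv2.imwrite("pics/l.png",np.hstack([cv2.resize(w[180:480,160:480],(400,375)),cv2.resize(s["img"][120:300,280:472],(400,375))]))
E
```

```text
[0.50044879 0.18396794 0.21041944] [-179.53076447   -0.34453687   59.80568319] [-0.03293379  0.62037506 -0.24366385] 0.019857319154277582 59.1706645488739
(np.float64(321.771984477515), np.float64(315.13969035634375)) (np.float64(322.1453403290407), np.float64(284.3187364433541))
(np.float64(375.47710131423503), np.float64(224.95618666822335)) (np.float64(373.643476751122), np.float64(238.09163900678146))
(np.float64(254.9847291661566), np.float64(260.9755390666591)) (np.float64(257.5736031587352), np.float64(262.37252969889965))
```

View pics/l.png

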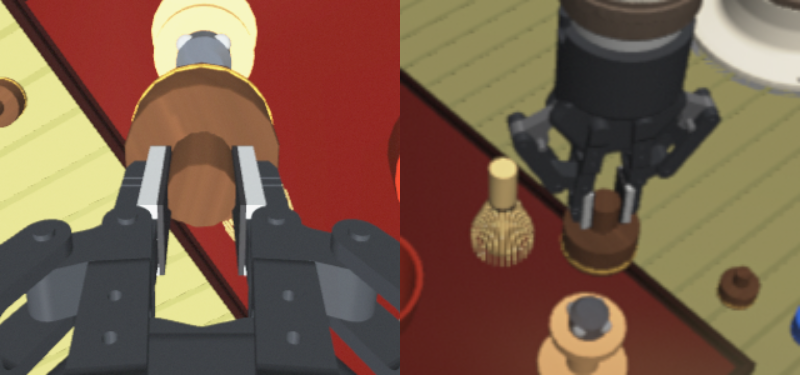

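The cap is off the stand and upright in the grip, so I carry it over to the jar.

Call:
play_rows(
  steps=[
    [[-0.01, 0.0076, 0, 0], [-0.0192, 0.0144, 0, 0], [-0.0192, 0.0144, 0, 0], [-0.0192, 0.0144, 0, 0], [-0.0192, 0.0144, 0, 0]],
  ],
)

```text
time: 7.58
ee_pos: [0.5132, 0.0746, 0.2098]
tcp_rot: [-179.6, -0.4, 59.8]
wrist_force: [1.1, 0.4, -1.4]
opening: 0.0196
grasp_force: 59.2
```

Call:
play_rows(
  steps=[
    [[-0.0192, 0.0144, 0, 0], [-0.0192, 0.0144, 0, 0], [-0.0192, 0.0144, 0, 0], [-0.0192, 0.0144, 0, 0], [-0.0192, 0.0144, 0, 0]],
  ],
)

```text
time: 8.0
ee_pos: [0.5271, -0.0448, 0.2087]
tcp_rot: [-179.6, -0.4, 59.8]
wrist_force: [-0.5, -0.4, -1.2]
opening: 0.0196
grasp_force: 59.2
```

Call:
play_rows(
  steps=[
    [[-0.0192, 0.0144, 0, 0], [-0.0192, 0.0144, 0, 0], [-0.0192, 0.0144, 0, 0], [-0.0132, 0.01, 0, 0], [0, 0, 0, 0]],
  ],
)

```text
time: 8.42
ee_pos: [0.5374, -0.1341, 0.2073]
tcp_rot: [-179.6, -0.3, 59.6]
wrist_force: [0.6, -0.1, -0.8]
opening: 0.0194
grasp_force: 59.2
```

Call:
play_rows(
  steps=[
    [[0, 0, 0.012, 0], [0, 0, 0.012, 0], [0, 0, 0.012, 0], [0, 0, 0.012, 0], [0, 0, 0, 0]],
  ],
)

```text
time: 8.83
ee_pos: [0.5364, -0.13, 0.157]
tcp_rot: [-179.4, -0.3, 59.8]
wrist_force: [0.2, -0.5, -0.0]
opening: 0.0203
grasp_force: 59.2
```

```bash
python3 - <<'E'
from workcell import bot
from h import *
o=bot.get_obs(); print(o["ee_pos"],o["tcp_rot"],o["wrist_force"],o["q"])
p=[.5403,-.1547,.135]; print(tool(o,p-o["ee_pos"]))
import cv2, numpy as np
c=bot.camera("wrist");w=c["img"]; s=bot.camera("scene"); t=bot.camera("top")
cv2.imwrite("pics/j.png",np.hstack([cv2.resize(w[100:340,200:440],(400,400)),cv2.resize(s["img"][110:230,175:295],(400,400),interpolation=cv2.INTER_CUBIC)]))
E
```

```text
[ 0.53639874 -0.13000803  0.1569946 ] [-179.36254723   -0.32291327   59.82575979] [ 0.21849876 -0.54286162 -0.04144286] [-13.87656988   4.89286786   1.7605012   87.38887237   0.48880586
 106.29365055]
[-0.0195  0.016   0.0217]
```

View pics/j.png

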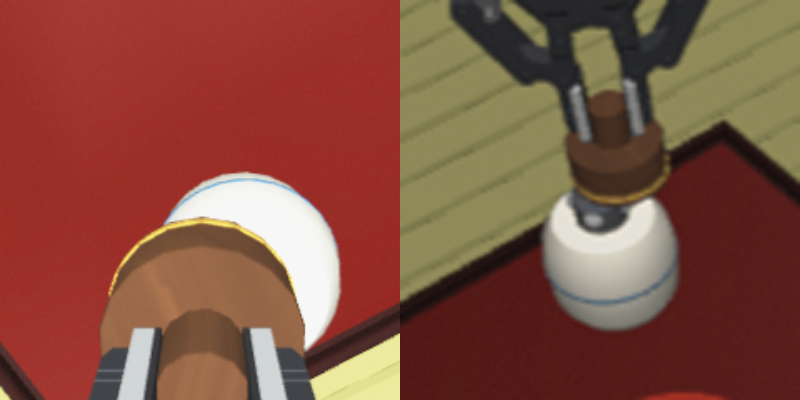

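The cap is about 25 mm short of the jar neck, so I shift over and check the alignment.

Call:
play_rows(
  steps=[
    [[-0.0065, 0.0053, 0, 0], [-0.0065, 0.0053, 0, 0], [-0.0065, 0.0054, 0, 0], [0, 0, 0.01, 0], [0, 0, 0.006, 0]],
  ],
)

```text
time: 9.4
ee_pos: [0.5415, -0.156, 0.1425]
tcp_rot: [-179.5, -0.4, 59.7]
wrist_force: [-0.3, 0.3, -2.0]
opening: 0.0198
grasp_force: 59.2
```

Call:
play_rows(
  steps=[
    [[0, 0, 0, 0], [0, 0, 0, 0], [0, 0, 0, 0], [0, 0, 0, 0], [0, 0, 0, 0]],
  ],
)

```text
time: 9.82
ee_pos: [0.5416, -0.155, 0.1439]
tcp_rot: [-179.6, -0.4, 59.8]
wrist_force: [0.2, -0.8, -1.0]
opening: 0.0196
grasp_force: 59.2
```

```bash
python3 - <<'E'
from workcell import bot
from h import *
o=bot.get_obs(); print(o["ee_pos"],o["tcp_rot"],o["wrist_force"])
p=[.5403,-.1547,.109]; print(tool(o,p-o["ee_pos"]))
import cv2, numpy as np
c=bot.camera("wrist");w=c["img"]; s=bot.camera("scene"); t=bot.camera("top")
print(proj(s,o["ee_pos"]+[0,0,-.003]),proj(s,o["ee_pos"]+[0,0,-.031]))
cv2.imwrite("pics/j2.png",np.hstack([cv2.resize(w[100:340,200:440],(400,400)),cv2.resize(s["img"][120:220,185:285],(400,400),interpolation=cv2.INTER_CUBIC)]))
E
```

```text
[ 0.54160744 -0.15498074  0.14389559] [-179.58812061   -0.38956004   59.82963557] [ 0.16020824 -0.75728733 -0.98369372]
[-0.0007 -0.001   0.0349]
(np.float64(229.3569472209602), np.float64(150.86747877027796)) (np.float64(231.77110574013176), np.float64(162.0145983281102))
```

View pics/j2.png

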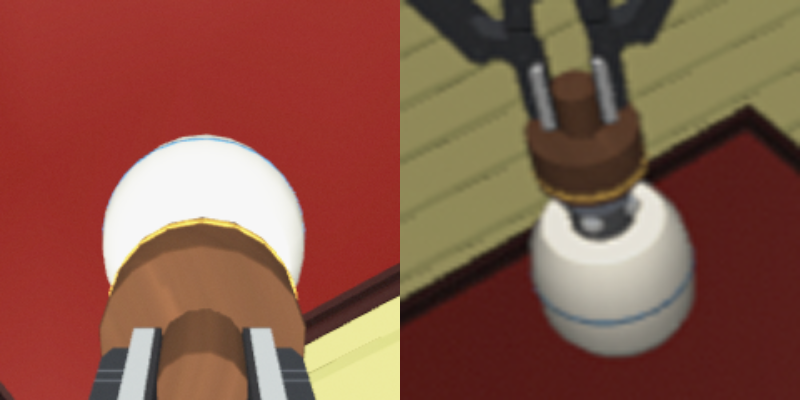

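In the wrist view the cap (101..305) and jar (103..305) share an axis at about x 204, and the scene view agrees. I descend in small steps.

Call:
play_rows(
  steps=[
    [[-0.0007, -0.0004, 0.002, 0], [0, 0, 0.003, 0], [0, 0, 0.003, 0], [0, 0, 0.002, 0], [0, 0, 0.002, 0]],
  ],
)

```text
time: 10.38
ee_pos: [0.5406, -0.1554, 0.1311]
tcp_rot: [-179.5, -0.4, 59.8]
wrist_force: [-0.2, 0.3, -0.6]
opening: 0.0195
grasp_force: 59.2
```

Call:
play_rows(
  steps=[
    [[0, 0, 0.002, 0], [0, 0, 0.001, 0], [0, 0, 0.001, 0], [0, 0, 0.001, 0], [0, 0, 0, 0]],
  ],
)

```text
time: 10.8
ee_pos: [0.5407, -0.1554, 0.1264]
tcp_rot: [-179.6, -0.4, 59.8]
wrist_force: [-0.7, -0.2, -0.7]
opening: 0.0198
grasp_force: 59.2
```

Call:
play_rows(
  steps=[
    [[0, 0, 0.001, 0], [0, 0, 0.001, 0], [0, 0, 0.001, 0], [0, 0, 0.001, 0], [0, 0, 0.001, 0]],
  ],
)

```text
time: 11.22
ee_pos: [0.5412, -0.1557, 0.1231]
tcp_rot: [-179.7, -0.4, 59.8]
wrist_force: [-2.7, -0.9, 13.4]
opening: 0.02
grasp_force: 60.7
```

Call:
play_rows(
  steps=[
    [[0, 0, 0.001, 0], [0, 0, 0.001, 0], [0, 0, 0.001, 0], [0, 0, 0.001, 0], [0, 0, 0.001, 0]],
  ],
)

```text
time: 11.63
ee_pos: [0.541, -0.1557, 0.1173]
tcp_rot: [-179.7, -0.4, 59.8]
wrist_force: [-0.7, -0.9, 4.0]
opening: 0.0198
grasp_force: 59.9
```

Past the ball peak; continuing to the click.

Call:
play_rows(
  steps=[
    [[0, 0, 0.001, 0], [0, 0, 0.001, 0], [0, 0, 0.001, 0], [0, 0, 0.001, 0], [0, 0, 0.001, 0]],
  ],
)

```text
time: 12.05
ee_pos: [0.5403, -0.1554, 0.1106]
tcp_rot: [-179.5, -0.3, 59.8]
wrist_force: [1.7, -3.3, -3.2]
opening: 0.0201
grasp_force: 58.8
```

Call:
play_rows(
  steps=[
    [[0, 0, 0.001, 0], [0, 0, 0.001, 0], [0, 0, 0.0005, 0], [0, 0, 0.0, 0], [0, 0, 0, 0]],
  ],
)

```text
time: 12.47
ee_pos: [0.5407, -0.1551, 0.1094]
tcp_rot: [-179.6, -0.4, 59.8]
wrist_force: [-2.9, -0.6, 3.6]
opening: 0.0199
grasp_force: 59.7
```

Call:
play_rows(
  steps=[
    [[0, 0, 0.0005, 0], [0, 0, 0.0005, 0], [0, 0, 0, 0], [0, 0, 0, 0], [0, 0, 0, 0]],
  ],
)

```text
time: 12.88
ee_pos: [0.5406, -0.1552, 0.1093]
tcp_rot: [-179.6, -0.4, 59.8]
wrist_force: [-5.9, 0.1, 9.8]
opening: 0.0198
grasp_force: 60.4
```

Call:
play_rows(
  steps=[
    [[0, 0, 0, 0], [0, 0, 0, 0], [0, 0, 0, 0], [0, 0, 0, 0], [0, 0, 0, 0]],
  ],
)

```text
time: 13.3
ee_pos: [0.5406, -0.1552, 0.1093]
tcp_rot: [-179.6, -0.4, 59.8]
wrist_force: [-5.8, 0.2, 9.7]
opening: 0.0201
grasp_force: 60.4
```

```bash
python3 - <<'E'
from workcell import bot
import cv2, numpy as np
w=bot.camera("wrist")["img"];o1=bot.get_obs()["wrist_force"];s=bot.camera("scene")
print(o1,bot.get_obs()["wrist_force"],bot.get_obs()["ee_pos"])
cv2.imwrite("pics/f.png",np.hstack([cv2.resize(w[100:340,200:440],(400,400)),cv2.resize(s["img"][120:220,185:285],(400,400),interpolation=cv2.INTER_CUBIC)]))
E
```

```text
[-5.62997409  0.13204589 10.06485699] [-5.51367332  0.45165368 10.51061771] [ 0.54064013 -0.1551686   0.10935274]
```

View pics/f.png

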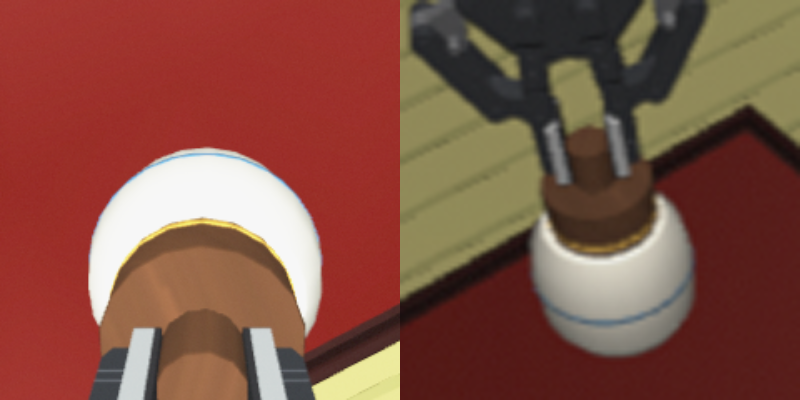

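The cap is seated flush on the jar shoulder, upright, with a steady 10 N push. Handing in.

```bash
python3 -c "
from workcell import bot
print(bot.job_done())"
```

```text
the job is handed in; nothing more can be done
None
```

I pulled the cap off the stand, snapped it home on the jar past the click, and handed the job in at about 13.4 s while still gripping it and pressing down at about 10 N; no verdict came back from the judge.

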